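# Load the spice caddy and hold it up level

## Task

Stand the two spice jars upright in the two round wells of the little wooden caddy, fully down, one in each. Then swing the caddy's handle straight up while the caddy still stands on the worktop, and lift the caddy by the wooden grip of the handle well clear of the worktop, at least 5 cm, as if about to carry it to the table. Finish while still holding it there in the air, level and steady with both jars in it; do not tip it on the way, and leave the kitchen timer, the garlic and the tin where they are.

Things in the scene. Friction and masses are not known exactly. Their poses are not given: they have to be found in the camera images.
- caddy: Caddy: oak block 90 (x) x 136 (y) x 36 mm with two round wells side by side along y; at each end (y = +-70 mm) a dark steel ear, 34 mm wide, reaching 90 mm up, carries the handle's pivot. 0.53 kg empty. Origin: centre of its underside, z up, standing on the worktop. At yaw 0 its x points away from the robot; the handle lies folded on its -x side, toward the robot.
- well_left (a point): Centre of the floor of the well at the caddy's +y (0, +33 mm, 10 mm above the underside). Wells are 46 mm across, 26 mm deep, mouths 36 mm above the caddy's underside; axes 66 mm apart.
- well_right (a point): Centre of the floor of the well at the caddy's -y (0, -33 mm, 10 mm above the underside). Same size.
- caddy_bail (a joint): Handle, a U of 6 mm wire, turning about the caddy's y axis through pivots 73 mm above its underside (x = 0); cross bar 80 mm from that axis. 0 rad: folded level on the -x side; 1.571: upright; 3.14: folded on the +x side. Slightly stiff (0.025 N m): stays where left, so the caddy hangs aslant if lifted with the handle not upright.
- caddy_grip: Wooden grip on the middle of the handle's cross bar: a roller 18 mm across, 76 mm long, along the caddy's y; it turns freely on the wire, so fingers closed across it can keep pointing down while the handle swings. Origin: its centre; y along the bar (x and z turn with the roller).
- spice_jar_1: Glass spice jar with a red cap and brown label, 42 mm across (cap 45 mm), 106 mm tall, cap from 85 to 106 mm; 0.11 kg. Starts on the steel plate of the hob, whose top is 8 mm above the worktop, to the right of the hob's knobs. Origin: centre of its underside, z up.
- spice_jar_2: Glass spice jar with a red cap and reddish label, same size as the other. Starts on the worktop at the right. Origin: centre of its underside, z up.
- timer: Round kitchen timer, lime green top on a white foot, 65 mm across, 58 mm tall, a bystander behind the work at the right. Origin: centre of its underside.
- garlic: Garlic bulb, 50 mm across and tall, a bystander behind the work. Origin: centre of its underside.
- tin: Flat tomato tin, 86 mm across, 40 mm tall, a bystander behind the work. Origin: centre of its underside.
There are look-alikes about, which are no part of the job. What is shaped like the spice_jar_1 but black is not meant.

How it is judged:
By the outcome, as a careful person would: the job done as asked, in the order asked, and still so for the second after the job is handed in, while the arm keeps its last pose, push and grip.
It also fails if it takes over 70 s, if anything falls off the work surface, if the arm or the gripper's body presses on something with over 40 N, if the wrist force passes 120 N, or if a joint passes its speed limit or range.

## Robot

A 7-joint arm with a two-finger parallel gripper is mounted at the origin on a cart in front of the work surface, level with it; the furniture and walls round the work are solid. World frame = base frame: x ahead of the robot, y to its left, z up, the work surface at z = 0. Lengths are in m, angles in rad, forces in N, time in s.
With the tool pointing down it reaches from about 0.425 to 0.95 m from the base axis. Payload 4.7 kg.
Tool frame: the origin (TCP) lies at the very end of the fingers, on their centre line; the grasp point (between the pads) lies 19 mm behind it; y points along the fingers, z is the direction in which the jaws open and shut, and the axes are right-handed (so a half turn about y gives the same grasp; the last joint's range is limited). The gripper opens to 87 mm and grips with 3 to 60 N. Pads are 19 mm wide; open, the fingers measure 117 mm over their backs; the gripper's body (75 mm by 190 mm) begins 51 mm behind the grasp point.
Start: joints at [-0.029, 0.469, -0.049, 1.532, 0.024, 1.141, -0.082], TCP at [0.675, 0, 0.223] pointing down, gripper open.
Joint ranges: [-2.59, 2.59], [-0.33, 1.99], [-1.39, 1.29], [0.1, 2.45], [-1.04, 4.18], [0.21, 1.99], [-2.66, 2.66]. Speed limits (rad/s): [2.57, 2.57, 3.14, 3.14, 3.14, 3.14, 3.14].

## Interface

Orientations are given as a unit quaternion [w, x, y, z].
In Python, from cell import r, viewer gives the robot as it stands. The module is installed in compiled form; this text tells all that it offers.
- The arm moves only by the shell command python3 -m creep 'ROWS' [OPENING]. ROWS is JSON, a list of rows, each a list of 6 numbers: the shift along the tool's x, y, z in cm, then the turn, a rotation vector about the tool's x, y, z in rad. A call has 1 to 12 rows; each row is the pose to reach, as a shift and turn from the pose commanded when the call began, along the tool's axes at that moment; what a row does not reach only later rows make up. A row lasts 1/12 s, in which the tool goes at most 41.7 mm and 7.16 degrees, less where a joint would pass 70% of its speed; a pose out of reach is approached as far as the arm can. A call with a gripper value outside its range is refused whole. OPENING is the gripper's target within -1 to 1 (fully open at 1, half-way at 0, shut at -1), set as the call begins (- or left out, the last holds). The fingers move at their own pace and stop on an object; the grip force is fixed at half the most. Time passes only in rows, so rows that repeat a pose let the fingers close. It gives the time, the measured TCP pose, the force and the opening at its end, in the units of the state.
- r.read_state(): the state, without advancing time (a new reading comes with each control period).
- viewer.grab_frame(name): name is "scene" or "side" or "wrist"; returns the picture (400x640x3 uint8, red, green, blue); there is no depth.
- viewer.camera_params(name): a dict with "intrinsics" (3x3 intrinsics, pixels), "rvec" (rotation vector, rad) and "tvec" (3), from world to camera coordinates, as OpenCV has them. Camera axes: x right, y down, z forward; pixel columns grow to the right and rows downward; lengths in m; the calibration is good to about 2 mm. The wrist camera is an equidistant fisheye: a pixel r from the principal point sees the ray r / f radians off the axis. A picture is of the moment at which its call begins: read the wrist's pose just before it. camera_params takes no time and is no camera call; for the wrist camera it gives the pose at the moment of the call.
- r.job_done(): hands the job in, once; it reports no verdict.
The state is a dict: "time": time; "qpos": joint angles; "joint_vel": joint speeds; "joint_torque": joint torques, N m; "tcp_pos": TCP position; "tool_rot": TCP orientation; "ft_force": force on the tool from outside, world axes, zero at the start; "moment": the same for the moment, N m; "width": opening from 0.0 (shut) to 1.0 (fully open).
Only numpy, scipy, OpenCV 4.12 (cv2) and the standard library are available. Lean on these libraries where they do the work, as an engineer would, in place of code of your own. Each camera call takes 0.05 s, during which the arm holds its last target.

## Working session

There is one attempt and no reset: what is moved stays moved. The work goes in short steps, Python scripts to look and compute and a shell command to move; the robot and the scene stay as the last step left them, time stands still between calls to the robot, and variables do not carry over. Pictures are saved under pics/ and viewed, and the job is handed in when it is done.

```bash
mkdir -p pics; ls
cat > h.py <<'E'
import numpy as np, cv2
from cell import r, viewer
def save(cam,name):
    p=viewer.camera_params(cam); im=viewer.grab_frame(cam)
    cv2.imwrite(f'pics/{name}.png',cv2.cvtColor(np.asarray(im),cv2.COLOR_RGB2BGR)); np.savez(f'pics/{name}.npz',im=im,K=p['intrinsics'],rvec=p['rvec'],tvec=p['tvec'],fish=(cam=='wrist'))
def ray(name,uv):
    d=np.load(f'pics/{name}.npz'); K=d['K']; R=cv2.Rodrigues(d['rvec'])[0]; t=d['tvec'].ravel()
    x=(uv[0]-K[0,2])/K[0,0]; y=(uv[1]-K[1,2])/K[1,1]
    if d['fish']:
        th=np.hypot(x,y); s=np.sin(th)/max(th,1e-9); c=np.array([x*s,y*s,np.cos(th)])
    else: c=np.array([x,y,1.])
    v=R.T@c; return -R.T@t, v/np.linalg.norm(v)
def onz(name,uv,z):
    o,v=ray(name,uv); return o+v*(z-o[2])/v[2]
def proj(name,P):
    d=np.load(f'pics/{name}.npz'); K=d['K']; R=cv2.Rodrigues(d['rvec'])[0]; c=R@np.asarray(P)+d['tvec'].ravel()
    if d['fish']:
        n=np.hypot(c[0],c[1]); th=np.arctan2(n,c[2]); x,y=c[:2]/max(n,1e-9)*th
    else: x,y=c[:2]/c[2]
    return np.array([K[0,0]*x+K[0,2],K[1,1]*y+K[1,2]])
def tri(a,ua,b,ub):
    o1,v1=ray(a,ua);o2,v2=ray(b,ub)
    s=np.linalg.lstsq(np.c_[v1,-v2],o2-o1,rcond=None)[0]
    p,q=o1+s[0]*v1,o2+s[1]*v2; return (p+q)/2,np.linalg.norm(p-q)
E
python3 - <<'E'
from h import *
for c in ('scene','side','wrist'): save(c,c+'0')
s=r.read_state(); print(s)
E
```

```text
pics
{'time': 0.15, 'qpos': array([-0.02890979,  0.46925935, -0.04863728,  1.53340799,  0.02412686,
        1.14100465, -0.08231339]), 'joint_vel': array([-0.0007624 , -0.00372346,  0.00088481, -0.00177745, -0.00155949,
        0.00120053,  0.00024498]), 'joint_torque': array([ 7.46239912e-04, -5.08426881e+01, -8.08802387e-02, -2.36421436e+01,
       -6.13636756e-02,  3.56170710e-02,  1.36465555e-04]), 'tcp_pos': array([6.74543995e-01, 4.24561065e-05, 2.21743390e-01]), 'tool_rot': array([-0.49963162,  0.50040347, -0.50034213,  0.49962222]), 'ft_force': array([0.65271344, 0.04554498, 0.67444586]), 'moment': array([ 0.00273838,  0.01465429, -0.02734059]), 'width': 0.9986179936342084}
```

View pics/scene0.png

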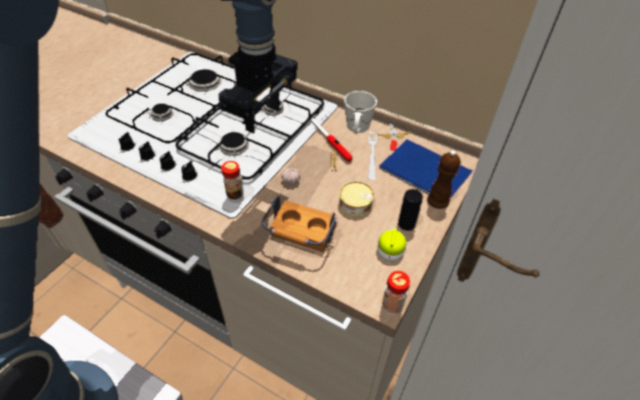

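View pics/side0.png

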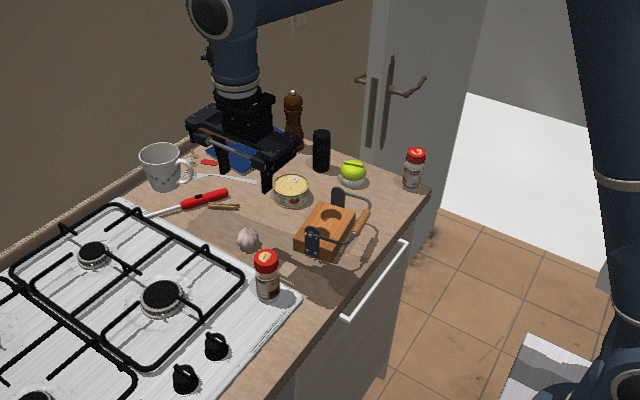

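View pics/wrist0.png

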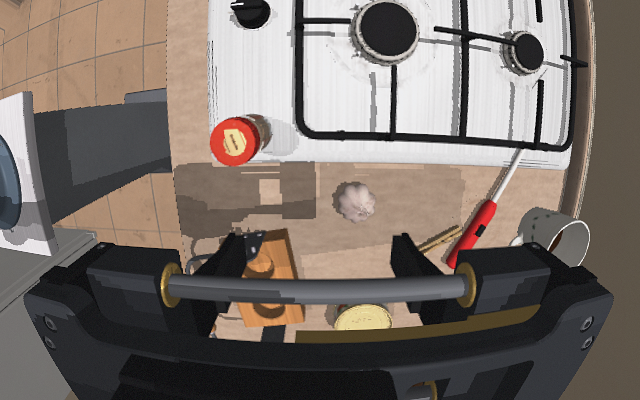

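Run:
```python
from h import *
from scipy.spatial.transform import Rotation as R
print(R.from_quat([ .50040347,-.50034213,.49962222,-.49963162]).as_matrix().round(2))
for c in ('scene0','side0','wrist0'):
    print(c,ray(c,(320,200)))
```

```text
[[ 0. -0.  1.]
 [-1. -0.  0.]
 [ 0. -1. -0.]]
scene0 (array([-0.00513581, -0.53195092,  0.89654059]), array([ 0.58609727,  0.32516218, -0.74213176]))
side0 (array([0.17354261, 0.53543211, 0.79115088]), array([ 0.41099269, -0.64350393, -0.64574585]))
wrist0 (array([0.67392286, 0.08332627, 0.38353697]), array([ 0.00298408, -0.30917626, -0.95100007]))
```

The scene view shows jar 1 at about (232,178) on the hob plate, jar 2 at (397,290), and the caddy at (303,225) with its handle toward the robot. The black look-alike is at (410,210). I'll zoom in on these to measure them.

Run:
```python
from h import *
def crop(n,x0,y0,x1,y1,k):
    im=cv2.imread(f'pics/{n}.png')[y0:y1,x0:x1]
    return cv2.resize(im,None,fx=k,fy=k,interpolation=cv2.INTER_CUBIC)
cv2.imwrite('pics/c1.png',crop('scene0',255,185,355,285,6))
cv2.imwrite('pics/c2.png',crop('side0',280,180,380,280,6))
for n in('scene0','side0'):
    hsv=cv2.cvtColor(cv2.imread(f'pics/{n}.png'),cv2.COLOR_BGR2HSV)
    m=((hsv[...,0]<6)|(hsv[...,0]>174))&(hsv[...,1]>190)&(hsv[...,2]>90)
    k,l,st,ce=cv2.connectedComponentsWithStats(m.astype(np.uint8))
    for i in range(1,k):
        if st[i,4]>80: print(n,st[i],ce[i].round(1))
```

```text
scene0 [327 136  24  25 190] [339. 148.]
scene0 [221 165  18  13 126] [229.6 171.8]
scene0 [388 271  21  23 249] [398.1 283.5]
side0 [408 147  17  11  96] [415.8 152. ]
side0 [180 188  47  20 326] [203.7 197.6]
side0 [254 249  24  22 235] [265.5 258.9]
```

View pics/c1.png

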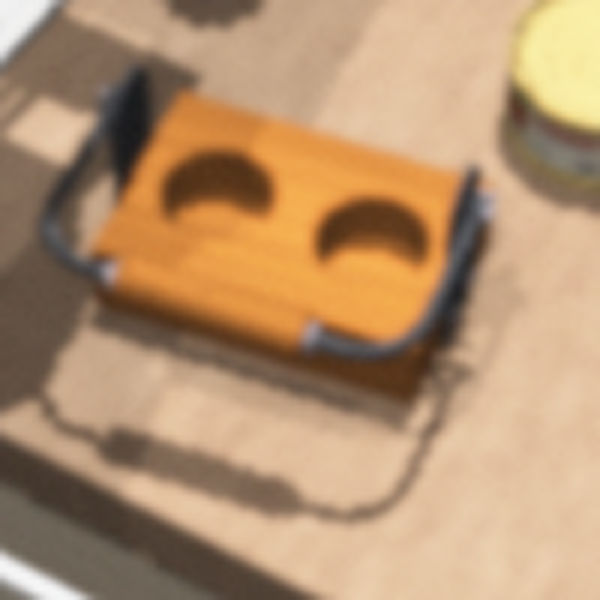

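View pics/c2.png

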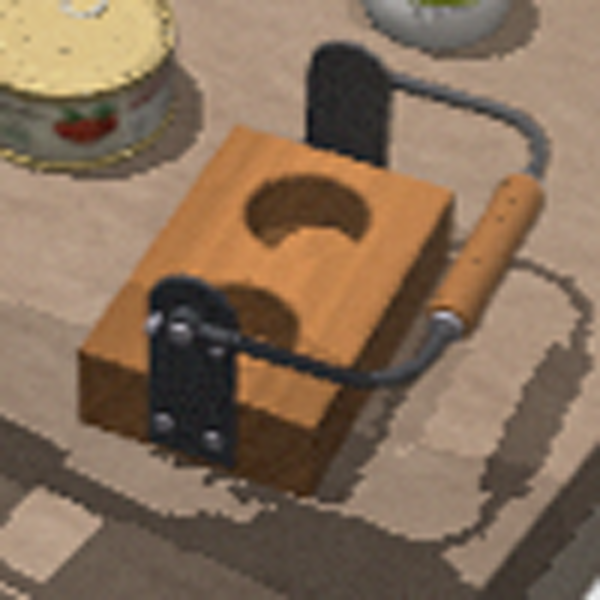

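Run:
```python
from h import *
def crop(n,x0,y0,w,k=6):
    im=cv2.imread(f'pics/{n}.png')[y0:y0+w,x0:x0+w]
    return cv2.resize(im,None,fx=k,fy=k,interpolation=cv2.INTER_CUBIC)
a=[crop('scene0',207,155,50),crop('scene0',372,265,50)];b=[crop('side0',241,245,60,5),crop('side0',390,140,60,5)]
cv2.imwrite('pics/c3.png',np.vstack([np.hstack(a),np.hstack(b)]))
f=lambda u,v:(280+(u+.5)/6-.5,180+(v+.5)/6-.5)
C=[onz('side0',f(*p),.036) for p in [(237,125),(455,192),(80,352),(318,425)]]
for c in C: print(c.round(4))
print('centre',np.mean(C,0), 'len',np.linalg.norm(C[0]-C[2]),np.linalg.norm(C[1]-C[3]),np.linalg.norm(C[0]-C[1]))
y=(C[2]-C[0]+C[3]-C[1]); print('yaw',np.arctan2(-y[0],y[1]))
g=lambda u,v:(255+(u+.5)/6-.5,185+(v+.5)/6-.5)
print('scene far-left corner',onz('scene0',g(182,95),.036))
for nm,p,q in [('gripL',(107,270),(447,322)),('gripR',(312,335),(540,178))]: pass
gc=[(107,270),(312,335)];sc=[(447,318),(528,182)]
for a1,b1 in zip(gc,sc): print('grip end',tri('scene0',g(*a1),'side0',f(*b1)), onz('scene0',g(*a1),.073))
print('well c1',onz('scene0',g(217,195),.036),onz('scene0',g(372,243),.036))
```

```text
[ 0.6551 -0.2147  0.036 ]
[ 0.5668 -0.229   0.036 ]
[ 0.6321 -0.0805  0.036 ]
[ 0.5442 -0.098   0.036 ]
centre [ 0.59956901 -0.15553968  0.036     ] len 0.13607476973166502 0.1328955154523486 0.08938836126038838
yaw 0.17018329497987691
scene far-left corner [ 0.62845653 -0.08179771  0.036     ]
grip end (array([ 0.51205169, -0.12775796,  0.07883716]), np.float64(0.003972042714740968)) [ 0.51339162 -0.12518146  0.073     ]
grip end (array([ 0.52619109, -0.20720359,  0.0760729 ]), np.float64(0.0020783686037407264)) [ 0.5269448  -0.20610618  0.073     ]
well c1 [ 0.59081003 -0.12291077  0.036     ] [ 0.60158199 -0.18812315  0.036     ]
```

View pics/c3.png

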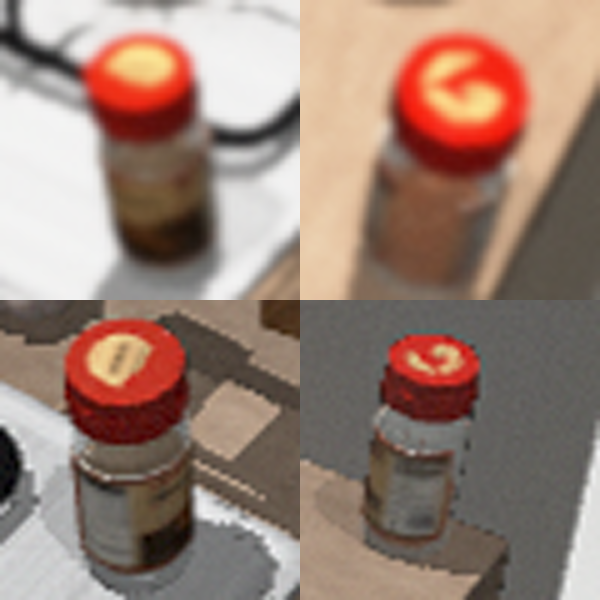

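Run:
```python
from h import *
q=lambda x0,y0,k,u,v:(x0+(u+.5)/k-.5,y0+(v+.5)/k-.5)
j=[(q(207,155,6,140,74),q(241,245,5,125,62),.114),(q(372,265,6,464,92) if 0 else q(372,265,6,164,92),q(390,140,5,134,56),.106)]
for a,b,z in j:
    print(tri('scene0',a,'side0',b), onz('scene0',a,z),onz('side0',b,z))
# wrist cap1 mask
hsv=cv2.cvtColor(cv2.imread('pics/wrist0.png'),cv2.COLOR_BGR2HSV)
m=((hsv[...,0]<6)|(hsv[...,0]>174))&(hsv[...,1]>190)&(hsv[...,2]>150)
m[:,350:]=0
c=max(cv2.findContours(m.astype(np.uint8),cv2.RETR_EXTERNAL,cv2.CHAIN_APPROX_NONE)[0],key=cv2.contourArea)
(u,v),_,_=cv2.fitEllipse(c); print(u,v,onz('wrist0',(u,v),.112))
# timer,tin heights
```

```text
(array([0.59653962, 0.04980926, 0.11208463]), np.float64(0.003078553545386655)) [0.59314561 0.04786214 0.114     ] [0.59714947 0.0504343  0.114     ]
(array([ 0.519308  , -0.42597704,  0.1059671 ]), np.float64(0.004686111801358977)) [ 0.51648877 -0.42595869  0.106     ] [ 0.52189682 -0.42790636  0.106     ]
232.06983947753906 142.18826293945312 [0.59542313 0.04979394 0.112     ]
```

```bash
python3 -m creep '[[2,-0.5,-0.7,0,0,0],[5,-1.2,-1.8,0,0,0],[9,-2,-3,0,0,0],[13,-2.8,-4.4,0,0,0],[17,-3.6,-5.7,0,0,0],[20.5,-4.3,-6.9,0,0,0],[23,-4.8,-7.7,0,0,0],[24,-5,-8,0,0,0],[24,-5,-8,0,0,0],[24,-5,-8,0,0,0],[24,-5,-8,0,0,0]]' 1; python3 -c "
from h import *
save('wrist','w1');print(r.read_state()['tcp_pos'])"
```

```text
time: 1.07
tcp_pos: [0.5959, -0.2368, 0.2719]
tool_rot: [0.501, -0.501, 0.5, -0.498]
ft_force: [-0.9, 0.6, -0.3]
width: 1.002
[ 0.59595577 -0.23672475  0.27182815]
```

View pics/w1.png

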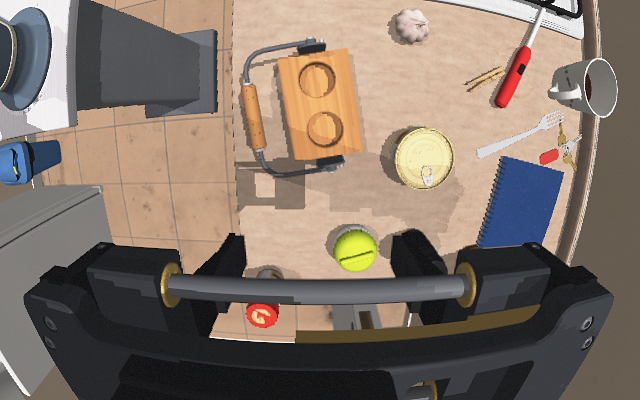

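Run:
```python
from h import *
im=cv2.imread('pics/w1.png')
cv2.imwrite('pics/c4.png',cv2.resize(im[30:190,230:390],None,fx=3.75,fy=3.75,interpolation=cv2.INTER_CUBIC))
hsv=cv2.cvtColor(im,cv2.COLOR_BGR2HSV)
m=((hsv[...,0]<6)|(hsv[...,0]>174))&(hsv[...,1]>190)&(hsv[...,2]>130); m[:280]=0;m[:,300:]=0
c=max(cv2.findContours(m.astype(np.uint8),cv2.RETR_EXTERNAL,cv2.CHAIN_APPROX_NONE)[0],key=cv2.contourArea)
(u,v),ax,_=cv2.fitEllipse(c); print(u,v,ax,onz('w1',(u,v),.106))
```

```text
261.6379089355469 314.8804931640625 (22.376365661621094, 29.63039779663086) [ 0.51875743 -0.42336765  0.106     ]
```

View pics/c4.png

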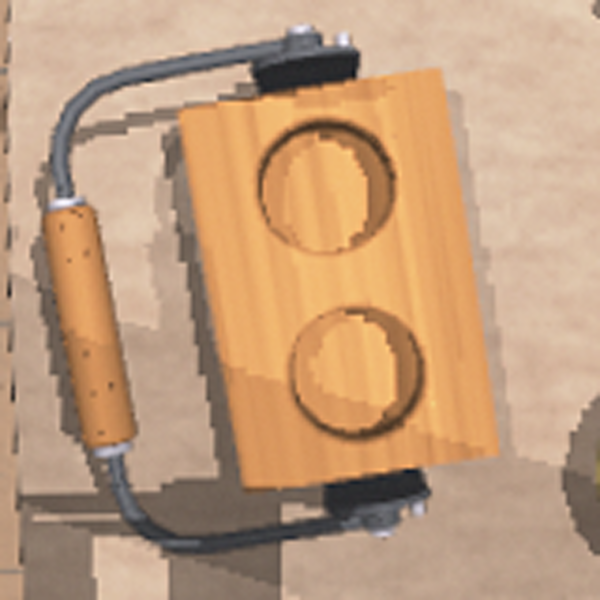

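Run:
```python
from h import *
f=lambda u,v:(230+(u+.5)/3.75-.5,30+(v+.5)/3.75-.5)
L=onz('w1',f(326.5,186),.036);Rr=onz('w1',f(357.5,372.5),.036)
print(L,Rr,np.linalg.norm(L-Rr),np.arctan2(L[0]-Rr[0],-(L[1]-Rr[1])), (L+Rr)/2)
C=[onz('w1',f(*p),.036) for p in [(179,107),(440,70),(500,455),(245,490)]]
print(np.round(C,4),np.mean(C,0))
for p in [(290,186),(257,186),(396,186)]: print(onz('w1',f(*p),.036))
a,b=[onz('w1',f(*p),.073) for p in [(70,207),(112,445)]]
print('grip',a,b,(a+b)/2,np.linalg.norm(a-b))
```

```text
[ 0.59221775 -0.12285586  0.036     ] [ 0.60296642 -0.18685071  0.036     ] 0.06489125805241283 -2.9751844365914235 [ 0.59759209 -0.15485328  0.036     ]
[[ 0.5425 -0.0946  0.036 ]
 [ 0.6302 -0.0818  0.036 ]
 [ 0.6528 -0.2149  0.036 ]
 [ 0.5641 -0.2279  0.036 ]] [ 0.59737911 -0.15479537  0.036     ]
[ 0.57997123 -0.12283063  0.036     ]
[ 0.56887548 -0.1227231   0.036     ]
[ 0.61554184 -0.12263216  0.036     ]
grip [ 0.51303141 -0.13032325  0.073     ] [ 0.52476099 -0.20619608  0.073     ] [ 0.5188962  -0.16825966  0.073     ] 0.07677414175237918
```

```bash
python3 -m creep '[[2,0.8,-0.8,0,0,0],[5,2,-2,0,0,0],[9,3.5,-3.7,0,0,0],[13,5,-5.3,0,0,0],[16.5,6.3,-6.7,0,0,0],[18,6.9,-7.4,0,0,0],[18.5,7,-7.5,0,0,0],[18.5,7,-7.5,0,0,0],[18.5,7,-7.5,0,0,0],[18.5,7,-7.5,0,0,0]]' 1; python3 -c "
from h import *
save('wrist','w2');save('side','s2');save('scene','sc2');print(r.read_state()['tcp_pos'])"
```

```text
time: 1.95
tcp_pos: [0.5225, -0.422, 0.203]
tool_rot: [0.502, -0.5, 0.499, -0.499]
ft_force: [0.5, -0.1, 0.2]
width: 1.001
[ 0.52160056 -0.42308391  0.2031617 ]
```

View pics/w2.png

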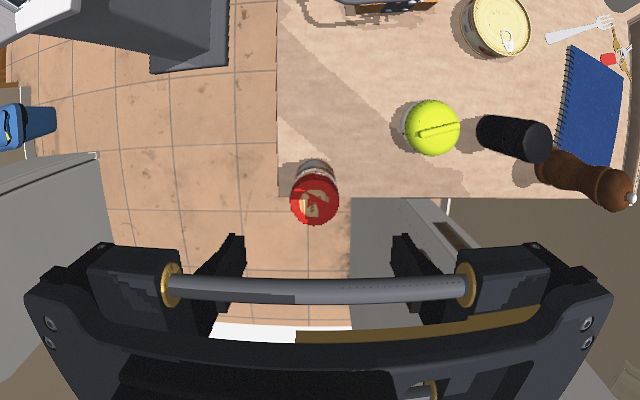

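View pics/sc2.png

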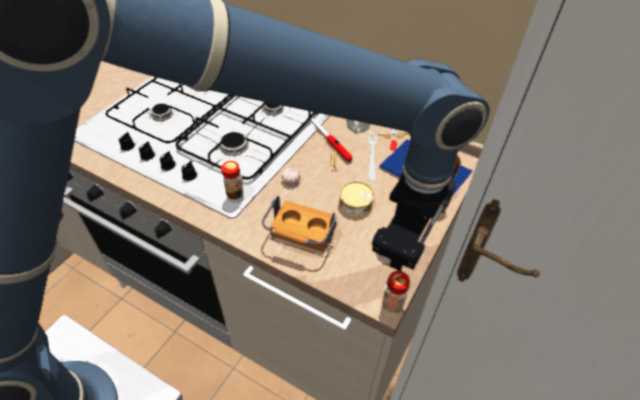

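Run:
```python
from h import *
hsv=cv2.cvtColor(cv2.imread('pics/w2.png'),cv2.COLOR_BGR2HSV)
m=((hsv[...,0]<6)|(hsv[...,0]>174))&(hsv[...,1]>190)&(hsv[...,2]>100); m[:150]=0;m[:,380:]=0;m[230:]=0
c=max(cv2.findContours(m.astype(np.uint8),cv2.RETR_EXTERNAL,cv2.CHAIN_APPROX_NONE)[0],key=cv2.contourArea)
print(cv2.boundingRect(c))
(u,v),ax,_=cv2.fitEllipse(c); print(u,v,ax,onz('w2',(u,v),.106)); 
print(onz('w2',(315,200),.106))
p=r.read_state()['tcp_pos'];print(p,'tcp px',proj('w2',p))
im=cv2.imread('pics/w2.png')
cv2.imwrite('pics/c5.png',cv2.resize(im[140:260,250:370],None,fx=5,fy=5))
```

```text
(290, 181, 23, 44)
304.755126953125 203.001708984375 (24.83379364013672, 36.7286376953125) [ 0.50966196 -0.42553212  0.106     ]
[ 0.51870025 -0.42271072  0.106     ]
[ 0.52160056 -0.42308391  0.2031617 ] tcp px [318.45347199 251.64198393]
```

View pics/c5.png

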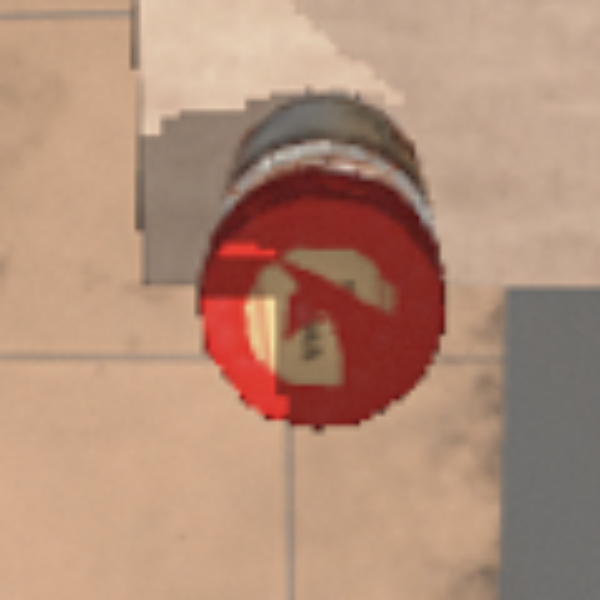

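```bash
python3 -m creep '[[0,2,-0.1,0,0,0],[0,5,-0.1,0,0,0],[0,8,-0.1,0,0,0],[0,10.5,-0.1,0,0,0],[0,12,-0.1,0,0,0],[0,12.7,-0.1,0,0,0],[0,12.7,-0.1,0,0,0],[0,12.7,-0.1,0,0,0]]' 1; python3 -m creep '[[0,0,0,0,0,0],[0,0,0,0,0,0],[0,0,0,0,0,0],[0,0,0,0,0,0],[0,0,0,0,0,0],[0,0,0,0,0,0],[0,0,0,0,0,0],[0,0,0,0,0,0]]' -1;  python3 -c "
from h import *
save('wrist','w3');print(r.read_state()['tcp_pos'])"
```

```text
time: 2.77
tcp_pos: [0.5199, -0.4249, 0.0764]
tool_rot: [0.5, -0.5, 0.499, -0.5]
ft_force: [-0.2, 0.2, -0.7]
width: 0.997
time: 3.43
tcp_pos: [0.519, -0.425, 0.0756]
tool_rot: [-0.5, 0.5, -0.5, 0.5]
ft_force: [0.4, -0.3, 1.6]
width: 0.503
[ 0.51903347 -0.42497861  0.07557789]
```

View pics/w3.png

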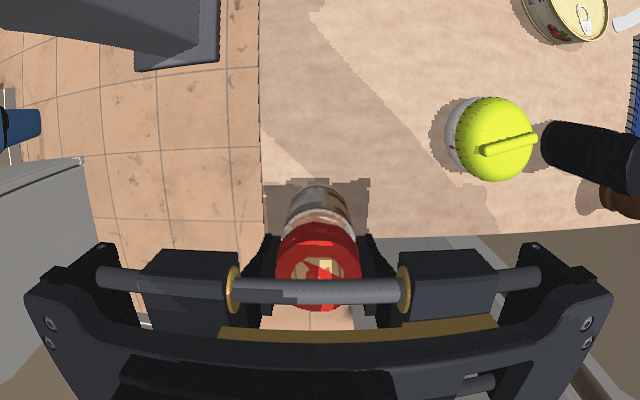

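Run:
```python
from h import *
im=cv2.imread('pics/w3.png')
cv2.imwrite('pics/c6.png',cv2.resize(im[170:330,240:400],None,fx=3.75,fy=3.75,interpolation=cv2.INTER_CUBIC))
for y in (-.425,-.4225):
    print(y,[proj('w3',(.519,y+d,.106)).round(1) for d in (-.0225,.0225)],[proj('w3',(.519+d,y,.106)).round(1) for d in (-.0225,.0225)], proj('w3',(.519,y+.021,0)),proj('w3',(.519,y+.0225,.085)))
```

```text
-0.425 [array([320. , 312.5]), array([320.3, 236.9])] [array([275.2, 277.1]), array([365.1, 277. ])] [319.53980556 182.16934839] [320.0475756  220.22663503]
-0.4225 [array([320. , 308.9]), array([320.3, 232. ])] [array([274.9, 272.9]), array([365.4, 272.8])] [319.54189398 179.11173228] [320.05517327 215.82225924]
```

View pics/c6.png

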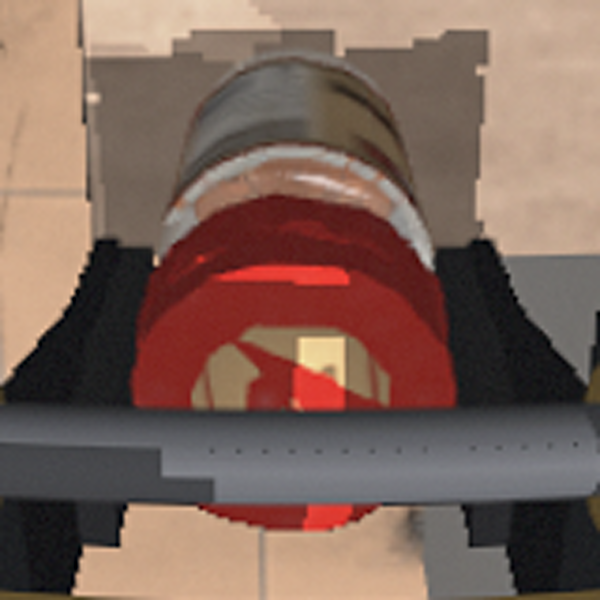

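```bash
python3 -m creep '[[0,-1,0,0,0,0],[0,-3,0,0,0,0],[0,-6,0,0,0,0],[0,-9,0,0,0,0],[-1,-11.3,0.4,0,0,0],[-3,-12,1.2,0,0,0],[-6,-12,2.4,0,0,0],[-9,-12,3.5,0,0,0],[-12.5,-12,4.7,0,0,0],[-16,-12,6,0,0,0]]' -1;python3 -m creep '[[-3,0,1.1,0,0,0],[-5.5,0,1.9,0,0,0],[-7.2,0,2.4,0,0,0],[-7.75,0,2.5,0,0,0],[-7.75,0,2.5,0,0,0],[-7.75,0,2.5,0,0,0],[-7.75,0,2.5,0,0,0],[-7.75,0,2.5,0,0,0]]' -1;  python3 -c "
from h import *
save('wrist','w4');save('side','s4');save('scene','sc4');print(r.read_state()['tcp_pos'])
a=[cv2.imread('pics/'+n+'.png') for n in ('w4','s4','sc4')]
cv2.imwrite('pics/c7.png',np.hstack([cv2.resize(a[1][120:300,240:420],None,fx=2.2,fy=2.2),cv2.resize(a[2][120:300,220:400],None,fx=2.2,fy=2.2)]))"
```

```text
time: 4.32
tcp_pos: [0.5789, -0.264, 0.1963]
tool_rot: [-0.5, 0.5, -0.5, 0.501]
ft_force: [1.4, 0.0, -0.7]
width: 0.499
time: 4.98
tcp_pos: [0.6033, -0.1898, 0.1956]
tool_rot: [-0.499, 0.499, -0.501, 0.501]
ft_force: [-0.9, -0.2, -0.4]
width: 0.499
[ 0.60362224 -0.18870034  0.19553598]
```

View pics/w4.png

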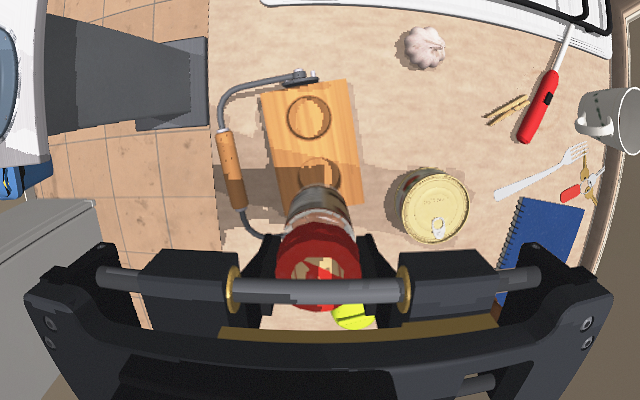

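View pics/c7.png

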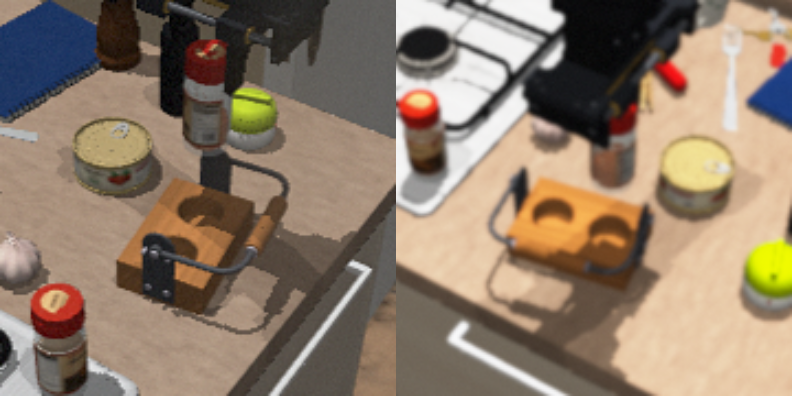

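```bash
python3 -m creep '[[0,1.5,0,0,0,0],[0,3.5,0,0,0,0],[0,5.5,0,0,0,0],[0,7,0,0,0,0],[0,7.8,0,0,0,0],[0,7.8,0,0,0,0],[0,7.8,0,0,0,0],[0,7.8,0,0,0,0]]' -1;  python3 -c "
from h import *
s=r.read_state();print(s['tcp_pos'],s['ft_force'])
save('wrist','w5');save('side','s5');save('scene','sc5');
a=[cv2.imread('pics/'+n+'.png') for n in ('w5','s5','sc5')]
cv2.imwrite('pics/c8.png',np.hstack([cv2.resize(a[1][180:280,280:380],None,fx=4,fy=4,interpolation=2),cv2.resize(a[2][170:270,250:350],None,fx=4,fy=4,interpolation=2)]))
cv2.imwrite('pics/c9.png',cv2.resize(a[0][60:300,200:440],None,fx=2.5,fy=2.5,interpolation=2))
print(onz('w4',(308.5,117),.036))"
```

```text
time: 5.8
tcp_pos: [0.6049, -0.1879, 0.1187]
tool_rot: [-0.5, 0.5, -0.499, 0.501]
ft_force: [-0.1, 0.3, -1.1]
width: 0.499
[ 0.60488421 -0.18785692  0.11874421] [-0.11648451  0.26868282 -1.0597817 ]
[ 0.59234214 -0.12152402  0.036     ]
```

View pics/c8.png

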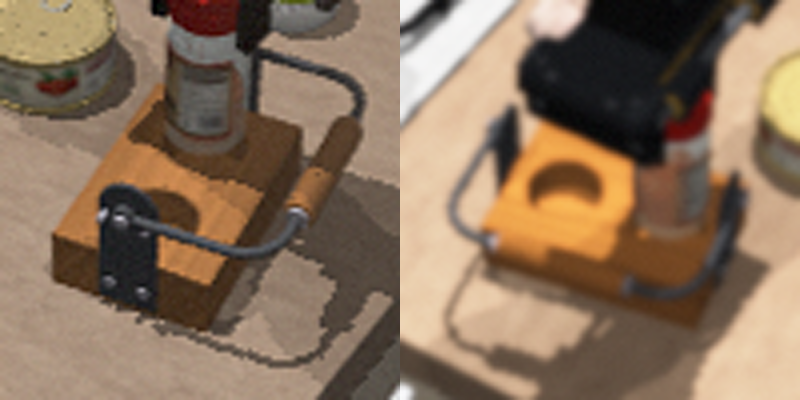

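View pics/c9.png

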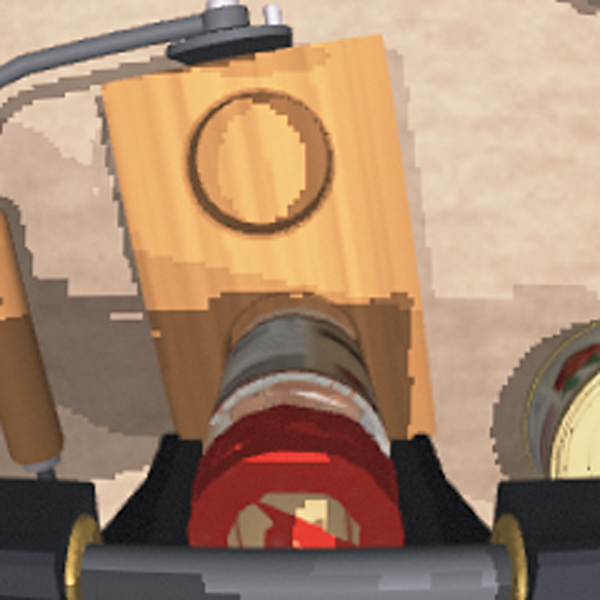

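Run:
```python
from h import *
f=lambda u,v:(200+(u+.5)/2.5-.5,60+(v+.5)/2.5-.5)
L=onz('w5',f(261,162.5),.036);print('L',L)
print('well top edge',onz('w5',f(296,292.5),.036)-[0,.023,0],'jar edge',onz('w5',f(297,311),.043)-[0,.021,0])
print('well sides at v=162',onz('w5',f(189,162),.036),onz('w5',f(333,162),.036))
C=[onz('w5',f(*p),.036) for p in ((103,84),(381,35))];print(C)
```

```text
L [ 0.59291387 -0.12196771  0.036     ]
well top edge [ 0.60386849 -0.18720729  0.036     ] jar edge [ 0.60417738 -0.18955102  0.043     ]
well sides at v=162 [ 0.57012809 -0.1214578   0.036     ] [ 0.61552297 -0.12182432  0.036     ]
[array([ 0.54288307, -0.09541554,  0.036     ]), array([ 0.63029659, -0.08127048,  0.036     ])]
```

```bash
python3 -m creep '[[-0.15,0,-0.05,0,0,0],[-0.15,0.4,-0.05,0,0,0],[-0.15,0.8,-0.05,0,0,0],[-0.15,1.2,-0.05,0,0,0],[-0.15,1.5,-0.05,0,0,0],[-0.15,1.5,-0.05,0,0,0],[-0.15,1.5,-0.05,0,0,0]]' -1;  python3 -c "
from h import *
s=r.read_state();print(s['tcp_pos'],s['ft_force'],s['moment'])
save('wrist','w6')
a=cv2.imread('pics/w6.png')
cv2.imwrite('pics/c10.png',cv2.resize(a[60:300,200:440],None,fx=2.5,fy=2.5,interpolation=2))"
```

```text
time: 6.53
tcp_pos: [0.6034, -0.186, 0.1021]
tool_rot: [0.5, -0.5, 0.5, -0.5]
ft_force: [-0.4, 0.1, -1.1]
width: 0.501
[ 0.60344151 -0.1859579   0.10214271] [-0.42648461  0.10116504 -1.07300387] [ 0.02032505 -0.07947704 -0.03937267]
```

View pics/c10.png

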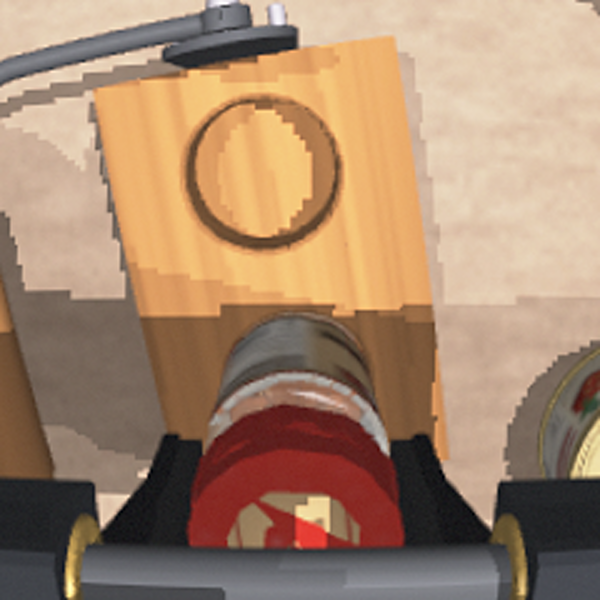

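```bash
python3 -m creep '[[0,0.4,0,0,0,0],[0,0.8,0,0,0,0],[0,1.2,0,0,0,0],[0,1.5,0,0,0,0],[0,1.6,0,0,0,0],[0,1.6,0,0,0,0],[0,1.6,0,0,0,0]]' -1;  python3 -c "
from h import *
s=r.read_state();print(s['tcp_pos'],s['ft_force'],s['moment'])"
```

```text
time: 7.17
tcp_pos: [0.6035, -0.186, 0.0864]
tool_rot: [0.5, -0.5, 0.5, -0.5]
ft_force: [-0.3, -0.4, -1.3]
width: 0.501
[ 0.6034538  -0.18598332  0.08641132] [-0.31249195 -0.44289474 -1.30633496] [-0.10217254 -0.08864593  0.02807836]
```

```bash
python3 -m creep '[[0,0.05,0,0,0,0],[0,0.05,0,0,0,0],[0,0.05,0,0,0,0],[0,0.05,0,0,0,0],[0,0.05,0,0,0,0],[0,-1,0,0,0,0],[0,-3,0,0,0,0],[0,-6,0,0,0,0],[0,-9,0,0,0,0],[-1,-10.7,0,0,0,0],[-3,-11,-0.1,0,0,0],[-6,-11,-0.2,0,0,0]]' 1; python3 -m creep '[[-3.8,0,-0.1,0,0,0],[-7.6,0,-0.3,0,0,0],[-11.2,0,-0.4,0,0,0],[-14.5,0,-0.5,0,0,0],[-16.7,0,-0.6,0,0,0],[-17.5,0,-0.6,0,0,0],[-17.5,0,-0.6,0,0,0],[-17.5,0,-0.6,0,0,0],[-17.5,0,-0.6,0,0,0]]' 1;  python3 -c "
from h import *
s=r.read_state();print(s['tcp_pos'],s['ft_force'],s['moment'])
save('wrist','w7');save('side','s7');save('scene','sc7')
a=[cv2.imread('pics/'+n+'.png') for n in ('w7','s7','sc7')]
cv2.imwrite('pics/c11.png',np.hstack([cv2.resize(a[1][140:280,280:420],None,fx=2.8,fy=2.8,interpolation=2),cv2.resize(a[2][140:280,240:380],None,fx=2.8,fy=2.8,interpolation=2)]))
"
```

```text
time: 8.17
tcp_pos: [0.6025, -0.1291, 0.1999]
tool_rot: [-0.499, 0.498, -0.499, 0.503]
ft_force: [-0.4, -0.1, 0.0]
width: 0.994
time: 8.92
tcp_pos: [0.5958, 0.0461, 0.1968]
tool_rot: [-0.499, 0.499, -0.5, 0.501]
ft_force: [-0.2, -0.1, -0.3]
width: 0.999
[0.59579517 0.04614722 0.19677242] [-0.23909961 -0.07146191 -0.30532979] [ 0.01080922 -0.00263074  0.0362318 ]
```

View pics/w7.png

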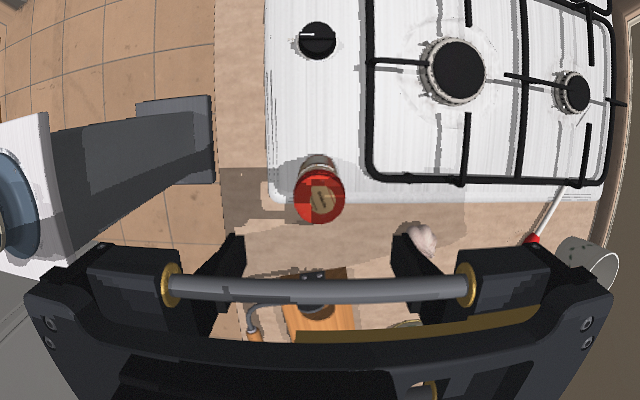

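View pics/c11.png

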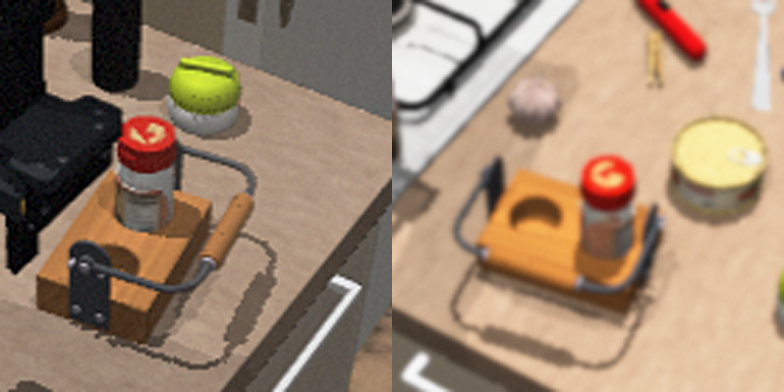

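Jar 2 is standing in the right well. Next I'll measure jar 1's cap, at about (319,197) in the wrist view.

Run:
```python
from h import *
im=cv2.imread('pics/w7.png')
cv2.imwrite('pics/c12.png',cv2.resize(im[140:240,270:370],None,fx=6,fy=6,interpolation=2))
p=r.read_state()['tcp_pos'];print(p)
for y in (.047,.05):
  print([proj('w7',(.596+a,y+b,.114)).round(1) for a,b in ((-.0225,0),(.0225,0),(0,-.0225),(0,.0225))])
```

```text
[0.59568888 0.04680344 0.19655839]
[array([292.8, 203.3]), array([346.7, 203.1]), array([319.8, 228. ]), array([319.7, 176.9])]
[array([292.7, 199.9]), array([346.8, 199.7]), array([319.8, 224.8]), array([319.7, 173.4])]
```

View pics/c12.png

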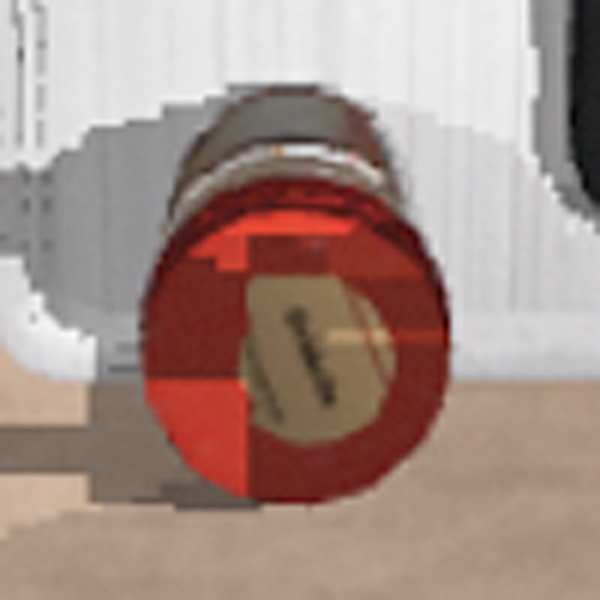

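```bash
python3 -m creep '[[-0.2,1.5,0,0,0,0],[-0.2,4,0,0,0,0],[-0.2,7,0,0,0,0],[-0.2,9.5,0,0,0,0],[-0.2,10.8,0,0,0,0],[-0.2,11.2,0,0,0,0],[-0.2,11.2,0,0,0,0],[-0.2,11.2,0,0,0,0]]' 1; python3 -m creep '[[0,0,0,0,0,0],[0,0,0,0,0,0],[0,0,0,0,0,0],[0,0,0,0,0,0],[0,0,0,0,0,0],[0,0,0,0,0,0],[0,0,0,0,0,0],[0,0,0,0,0,0]]' -1;  python3 -c "
from h import *
save('wrist','w8');print(r.read_state()['tcp_pos'])
im=cv2.imread('pics/w8.png')
cv2.imwrite('pics/c13.png',cv2.resize(im[170:330,240:400],None,fx=3.75,fy=3.75,interpolation=cv2.INTER_CUBIC))"
```

```text
time: 9.73
tcp_pos: [0.5963, 0.0505, 0.0853]
tool_rot: [-0.5, 0.499, -0.5, 0.501]
ft_force: [-0.5, 0.4, -0.3]
width: 1.001
time: 10.4
tcp_pos: [0.5956, 0.0511, 0.0846]
tool_rot: [0.5, -0.5, 0.5, -0.5]
ft_force: [0.8, -0.2, -0.2]
width: 0.502
[0.595651   0.0510824  0.08461619]
```

View pics/c13.png

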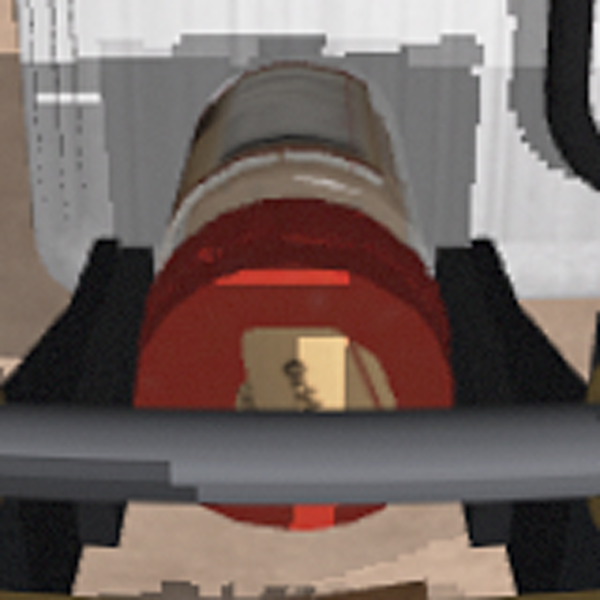

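```bash
python3 -m creep '[[0,-1,0,0,0,0],[0,-3,0,0,0,0],[0,-6,0,0,0,0],[0,-9,0,0,0,0],[1,-10.7,0,0,0,0],[3,-11,-0.1,0,0,0],[6,-11,-0.1,0,0,0],[9,-11,-0.2,0,0,0],[12.5,-11,-0.2,0,0,0],[15.3,-11,-0.3,0,0,0],[16.8,-11,-0.3,0,0,0],[17.2,-11,-0.3,0,0,0]]' -1;python3 -m creep '[[0,0,0,0,0,0],[0,0,0,0,0,0],[0,1.5,0,0,0,0],[0,3.5,0,0,0,0],[0,5.5,0,0,0,0],[0,6.7,0,0,0,0],[0,7.2,0,0,0,0],[0,7.2,0,0,0,0],[0,7.2,0,0,0,0],[0,7.2,0,0,0,0]]' -1;  python3 -c "
from h import *
s=r.read_state();print(s['tcp_pos'],s['ft_force'],s['moment'])
save('wrist','w9');save('side','s9');save('scene','sc9')
a=[cv2.imread('pics/'+n+'.png') for n in ('w9','s9','sc9')]
cv2.imwrite('pics/c14.png',np.hstack([cv2.resize(a[1][180:280,280:380],None,fx=4,fy=4,interpolation=2),cv2.resize(a[2][160:260,250:350],None,fx=4,fy=4,interpolation=2)]))
cv2.imwrite('pics/c15.png',cv2.resize(a[0][60:300,200:440],None,fx=2.5,fy=2.5,interpolation=2))
"
```

```text
time: 11.45
tcp_pos: [0.5917, -0.1257, 0.195]
tool_rot: [-0.498, 0.499, -0.501, 0.502]
ft_force: [-0.9, -1.5, -1.1]
width: 0.503
time: 12.28
tcp_pos: [0.5935, -0.1207, 0.1238]
tool_rot: [0.501, -0.5, 0.499, -0.501]
ft_force: [0.1, 0.5, -1.6]
width: 0.5
[ 0.59353453 -0.12069779  0.12380163] [ 0.07077417  0.46621315 -1.59892154] [-0.05212596  0.01949328  0.02687564]
```

View pics/c14.png

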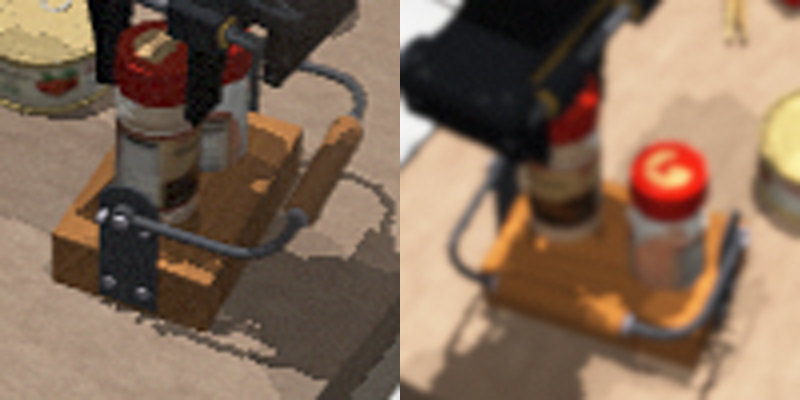

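View pics/c15.png

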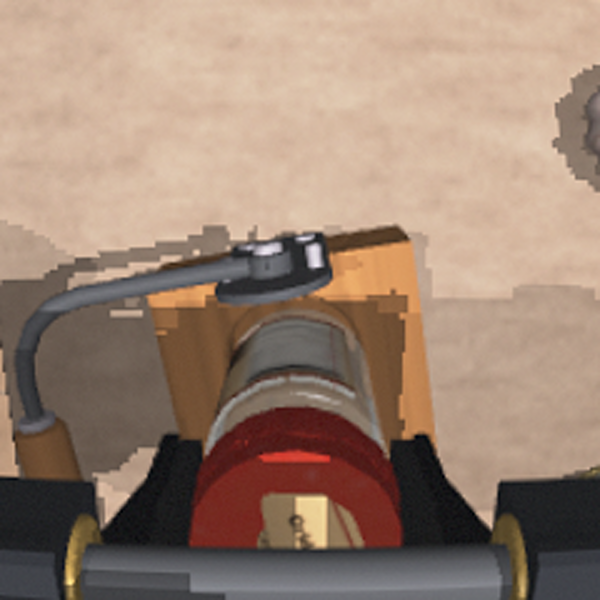

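Run:
```python
from h import *
f=lambda u,v:(200+(u+.5)/2.5-.5,60+(v+.5)/2.5-.5)
print('well',onz('w9',f(297,294),.036)-[0,.023,0],onz('w9',f(297,297),.036)-[0,.023,0],'jar edge',onz('w9',f(297,312),.047)-[0,.021,0])
C=[onz('w9',f(*p),.036) for p in ((148,303),(411,240))];print(C)
c15=cv2.imread('pics/w9.png');cv2.imwrite('pics/c16.png',cv2.resize(c15[160:230,270:360],None,fx=8,fy=8,interpolation=2))
```

```text
well [ 0.59284029 -0.1217854   0.036     ] [ 0.59284053 -0.1228124   0.036     ] jar edge [ 0.59281711 -0.12300055  0.047     ]
[array([ 0.54264642, -0.10167344,  0.036     ]), array([ 0.63030734, -0.08034987,  0.036     ])]
```

View pics/c16.png

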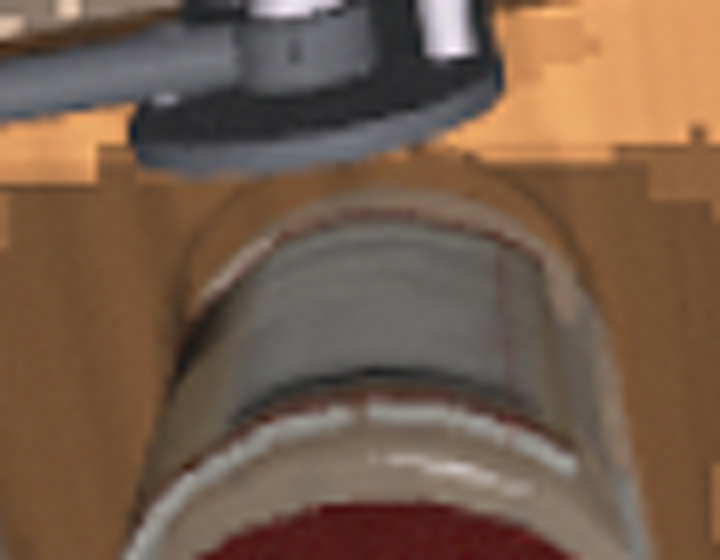

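```bash
python3 -m creep '[[0,0.4,-0.05,0,0,0],[0,0.8,-0.05,0,0,0],[0,1.2,-0.05,0,0,0],[0,1.6,-0.05,0,0,0],[0,1.9,-0.05,0,0,0],[0,1.9,-0.05,0,0,0],[0,1.9,-0.05,0,0,0]]' -1;  python3 -c "
from h import *
s=r.read_state();print(s['tcp_pos'],s['ft_force'],s['moment'])
save('wrist','w10')
a=cv2.imread('pics/w10.png')
cv2.imwrite('pics/c17.png',cv2.resize(a[160:230,270:360],None,fx=8,fy=8,interpolation=2))"
```

```text
time: 13.02
tcp_pos: [0.5919, -0.1209, 0.1032]
tool_rot: [0.5, -0.5, 0.5, -0.5]
ft_force: [0.4, -0.1, 0.1]
width: 0.503
[ 0.5919412  -0.12094005  0.10323702] [ 0.43368811 -0.09030839  0.11549294] [-0.02978148  0.01015284  0.00245015]
```

View pics/c17.png

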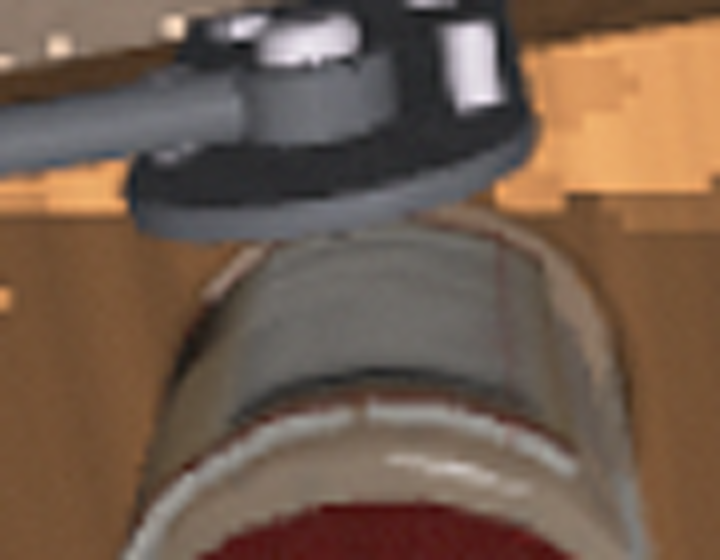

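```bash
python3 -m creep '[[0,0.4,0,0,0,0],[0,0.8,0,0,0,0],[0,1.2,0,0,0,0],[0,1.5,0,0,0,0],[0,1.6,0,0,0,0],[0,1.6,0,0,0,0],[0,1.6,0,0,0,0]]' -1;  python3 -c "
from h import *
s=r.read_state();print(s['tcp_pos'],s['ft_force'],s['moment'])"
```

```text
time: 13.65
tcp_pos: [0.592, -0.1209, 0.0874]
tool_rot: [0.5, -0.5, 0.5, -0.5]
ft_force: [1.0, -0.2, -1.6]
width: 0.502
[ 0.59196025 -0.12094671  0.08743705] [ 1.04922435 -0.15065935 -1.55714825] [-0.07559182 -0.01316469 -0.0225778 ]
```

```bash
python3 -m creep '[[0,0.05,0,0,0,0],[0,0.05,0,0,0,0],[0,0.05,0,0,0,0],[0,0.05,0,0,0,0],[0,0.05,0,0,0,0],[0,-1,0,0,0,0],[0,-3,0,0,0,0],[0,-6,0,0,0,0],[0,-9.5,0,0,0,0],[0,-13,0,0,0,0],[1,-16,0,0,0,0],[3,-18,-1,0,0,0]]' 1; python3 -m creep '[[3,-0.5,-1,0,0,0],[6,-0.5,-2,0,0,0],[8,-0.5,-3,0,0,0],[9,-0.5,-3.5,0,0,0],[9,-0.5,-3.5,0,0,0],[9,-0.5,-3.5,0,0,0],[9,-0.5,-3.5,0,0,0],[9,-0.5,-3.5,0,0,0]]' -0.1;  python3 -c "
from h import *
s=r.read_state();print(s['tcp_pos'],s['ft_force'],s['moment'])
save('wrist','w11');save('side','s11');save('scene','sc11')
a=[cv2.imread('pics/'+n+'.png') for n in ('w11','s11','sc11')]
cv2.imwrite('pics/c18.png',np.hstack([cv2.resize(a[1][160:280,270:390],None,fx=3.3,fy=3.3,interpolation=2),cv2.resize(a[2][150:270,245:365],None,fx=3.3,fy=3.3,interpolation=2)]))
"
```

```text
time: 14.65
tcp_pos: [0.5848, -0.148, 0.2723]
tool_rot: [0.504, -0.499, 0.497, -0.5]
ft_force: [0.8, -0.3, -0.4]
width: 0.994
time: 15.32
tcp_pos: [0.548, -0.2386, 0.2725]
tool_rot: [0.501, -0.501, 0.499, -0.499]
ft_force: [0.4, 0.3, -1.0]
width: 0.498
[ 0.54803887 -0.23858466  0.27247545] [ 0.43014051  0.30958691 -0.95127673] [-0.01473548 -0.00184203  0.02203368]
```

View pics/w11.png

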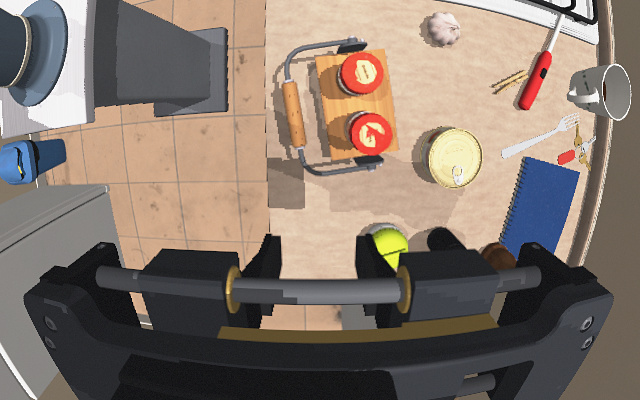

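View pics/c18.png

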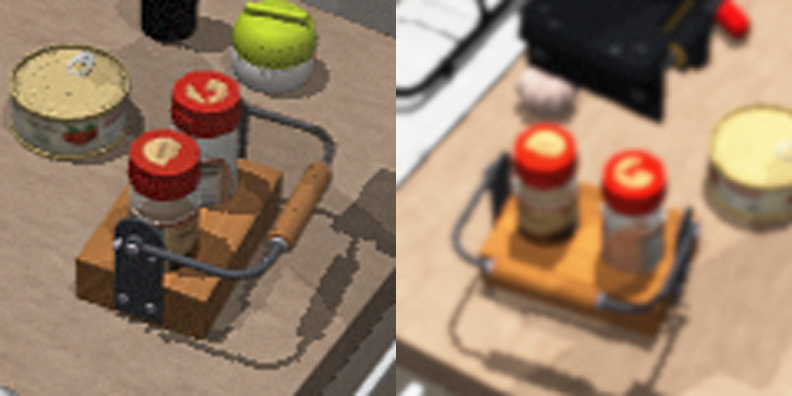

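Run:
```python
from h import *
im=cv2.imread('pics/w11.png')
cv2.imwrite('pics/c19.png',cv2.resize(im[25:185,265:425],None,fx=3.75,fy=3.75,interpolation=2))
```

```text
(no output)
```

View pics/c19.png

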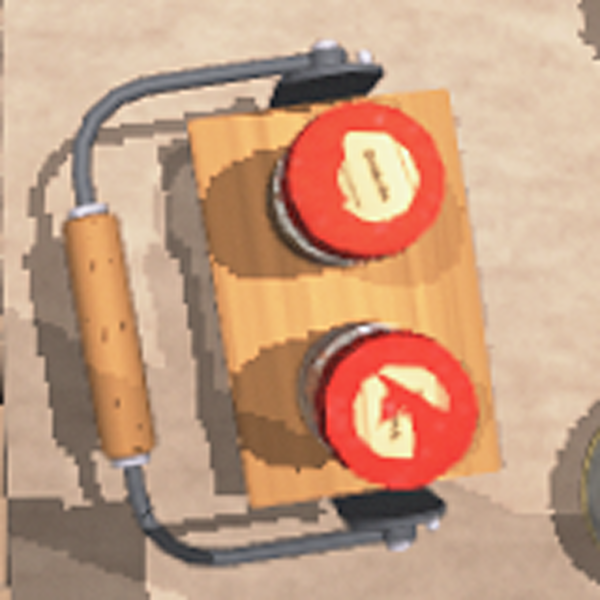

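Run:
```python
from h import *
f=lambda u,v:(265+(u+.5)/3.75-.5,25+(v+.5)/3.75-.5)
a,b=[onz('w11',f(*p),.073) for p in ((88,212),(130,460))]
d=a-b;print('grip',a,b,(a+b)/2,np.linalg.norm(d),'yaw',np.arctan2(-d[0],d[1]))
a,b=[onz('w11',f(*p),.076) for p in ((326,58),(400,530))]
d=a-b;print('piv',a,b,(a+b)/2,np.linalg.norm(d),'yaw',np.arctan2(-d[0],d[1]))
C=[onz('w11',f(*p),.036) for p in [(189,122),(447,90),(500,468),(250,508)]];print(np.mean(C,0))
d=C[0]+C[1]-C[2]-C[3];print('yaw',np.arctan2(-d[0],d[1]))
a,b=[onz('w11',f(*p),.116) for p in ((365,179),(399,411))]
d=a-b;print('caps',a,b,(a+b)/2,np.linalg.norm(d),'yaw',np.arctan2(-d[0],d[1]), 'w px: dia', np.linalg.norm(onz('w11',f(287,179),.116)-onz('w11',f(444,179),.116)))
print(onz('w11',f(327,42),.073),proj('w11',(.6,-.15,.073)))
```

```text
grip [ 0.51200043 -0.12958542  0.073     ] [ 0.52451811 -0.20748891  0.073     ] [ 0.51825927 -0.16853717  0.073     ] 0.07890276475689222 yaw 0.1593200551298041
piv [ 0.58424203 -0.08078957  0.076     ] [ 0.61004223 -0.22874472  0.076     ] [ 0.59714213 -0.15476715  0.076     ] 0.15018779974703264 yaw 0.17264264029256804
[ 0.59715258 -0.15528256  0.036     ]
yaw 0.16339433678441886
caps [ 0.59078863 -0.12284837  0.116     ] [ 0.60143174 -0.18684341  0.116     ] [ 0.59611018 -0.15484589  0.116     ] 0.06487403617355683 yaw 0.16480299524216252 w px: dia 0.04299369249807806
[ 0.58486747 -0.07492449  0.073     ] [364.4429939   99.21482674]
```

```bash
python3 -m creep '[[-1,0.5,-0.4,0,-0.02,0],[-2.5,2,-1.1,0,-0.05,0],[-4.5,5,-1.9,0,-0.1,0],[-6,8.5,-2.6,0,-0.14,0],[-6.8,12,-2.9,0,-0.16,0],[-7,14.3,-3,0,-0.164,0],[-7,15.2,-3,0,-0.164,0],[-7,15.2,-3,0,-0.164,0],[-7,15.2,-3,0,-0.164,0],[-7,15.2,-3,0,-0.164,0]]' -0.1;  python3 -c "
from h import *
from scipy.spatial.transform import Rotation as R
s=r.read_state();print(s['tcp_pos'],s['ft_force'],s['moment']);q=s['tool_rot'];print(R.from_quat([*q[1:],q[0]]).as_matrix().round(4))
save('wrist','w12');save('side','s12');save('scene','sc12')
a=[cv2.imread('pics/'+n+'.png') for n in ('w12','s12','sc12')]
cv2.imwrite('pics/c20.png',np.hstack([cv2.resize(a[1][160:280,270:390],None,fx=3.3,fy=3.3,interpolation=2),cv2.resize(a[2][150:270,245:365],None,fx=3.3,fy=3.3,interpolation=2)]))
"
```

```text
time: 16.3
tcp_pos: [0.5185, -0.1716, 0.1222]
tool_rot: [0.54, -0.539, 0.456, -0.459]
ft_force: [0.2, -0.1, -0.8]
width: 0.454
[ 0.51851013 -0.17158722  0.12223419] [ 0.16637942 -0.10442431 -0.82526208] [-0.07299652 -0.00796675  0.00679342]
[[ 1.629e-01  3.400e-03  9.866e-01]
 [-9.866e-01 -9.000e-04  1.629e-01]
 [ 1.500e-03 -1.000e+00  3.200e-03]]
```

View pics/w12.png

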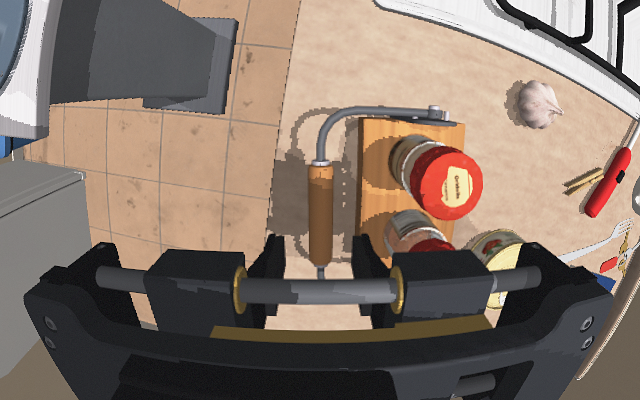

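View pics/c20.png

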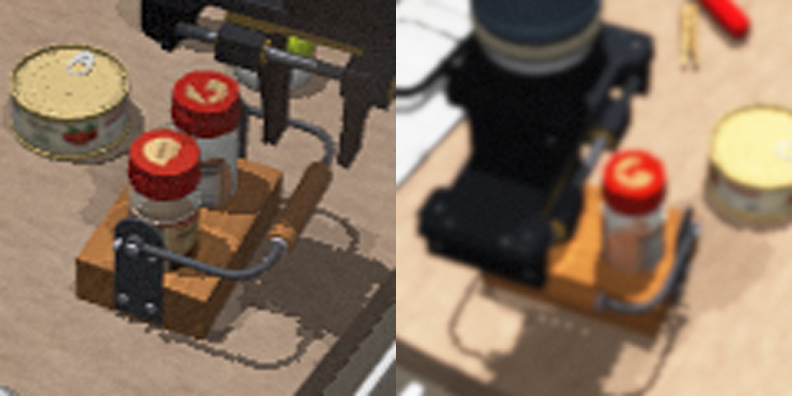

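```bash
python3 -m creep '[[-0.1,1,0,0,0,0],[-0.2,2.5,0,0,0,0],[-0.2,4,0,0,0,0],[-0.2,5.3,0,0,0,0],[-0.2,6.2,0,0,0,0],[-0.2,6.6,0,0,0,0],[-0.2,6.6,0,0,0,0],[-0.2,6.6,0,0,0,0]]' -0.1;  python3 -c "
from h import *
s=r.read_state();print(s['tcp_pos'],s['ft_force'],s['moment'])
save('wrist','w13');save('side','s13')
a=[cv2.imread('pics/'+n+'.png') for n in ('w13','s13')]
cv2.imwrite('pics/c21.png',np.hstack([cv2.resize(a[1][160:280,270:390],None,fx=3.3,fy=3.3,interpolation=2),cv2.resize(a[0][150:310,240:400],None,fx=2.475,fy=2.475,interpolation=2)]))
"
```

```text
time: 17.12
tcp_pos: [0.517, -0.1691, 0.0547]
tool_rot: [0.539, -0.539, 0.457, -0.458]
ft_force: [0.2, -1.0, -0.2]
width: 0.454
[ 0.5169898  -0.1690793   0.05472556] [ 0.17192617 -0.9689814  -0.21464999] [-0.00898273 -0.00472147 -0.00280419]
```

View pics/c21.png

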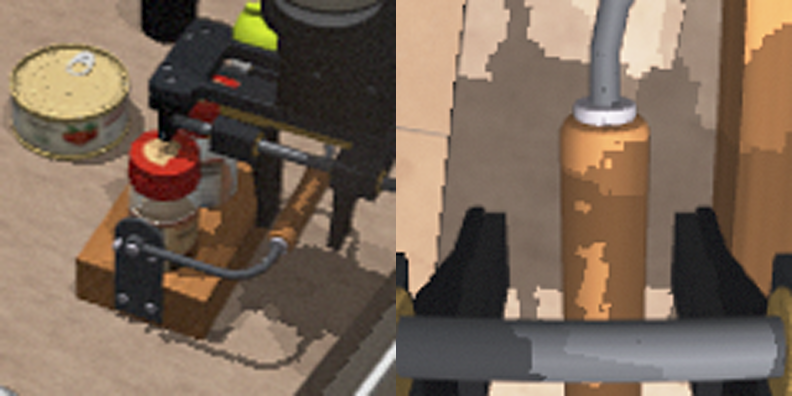

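```bash
python3 -m creep '[[-0.05,0,0.1,0,0,0],[-0.05,0,0.2,0,0,0],[-0.05,0,0.2,0,0,0],[-0.05,0,0.2,0,0,0]]' -0.1;  python3 -m creep '[[0,0,0,0,0,0],[0,0,0,0,0,0],[0,0,0,0,0,0],[0,0,0,0,0,0],[0,0,0,0,0,0],[0,0,0,0,0,0],[0,0,0,0,0,0]]' -1; python3 -c "
from h import *
s=r.read_state();print(s['tcp_pos'],s['ft_force'],s['moment'],s['width'])
save('wrist','w14');save('side','s14')
a=[cv2.imread('pics/'+n+'.png') for n in ('w14','s14')]
cv2.imwrite('pics/c22.png',np.hstack([cv2.resize(a[1][160:280,270:390],None,fx=3.3,fy=3.3,interpolation=2),cv2.resize(a[0][150:310,240:400],None,fx=2.475,fy=2.475,interpolation=2)]))
"
```

```text
time: 17.55
tcp_pos: [0.5189, -0.1681, 0.0548]
tool_rot: [0.539, -0.539, 0.457, -0.458]
ft_force: [-1.3, 0.1, -0.4]
width: 0.454
time: 18.13
tcp_pos: [0.5198, -0.168, 0.0549]
tool_rot: [0.54, -0.539, 0.457, -0.458]
ft_force: [3.9, 1.1, -0.6]
width: 0.195
[ 0.51979916 -0.16798178  0.05487944] [ 3.91773464  1.14055756 -0.58374142] [ 0.15268571 -0.82099084  0.00604267] 0.1952540017415974
```

View pics/c22.png

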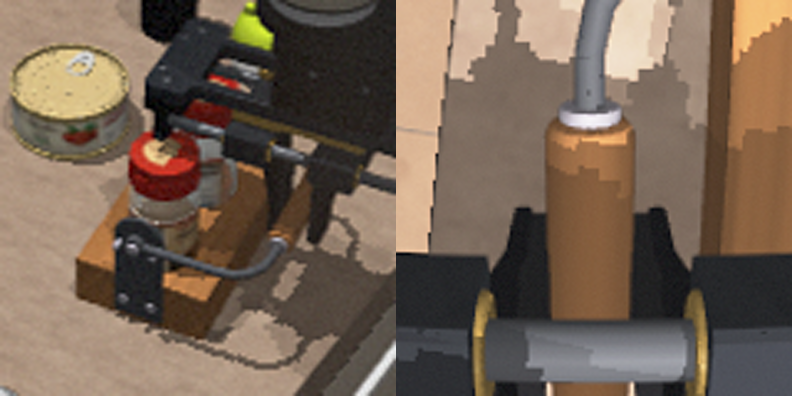

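View pics/w14.png

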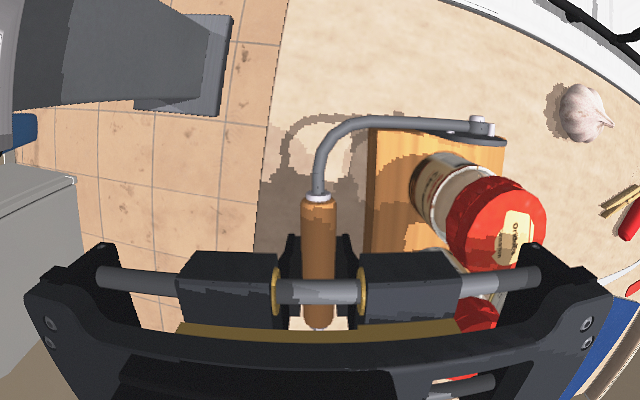

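```bash
python3 -m creep '[[0,-0.63,0.03,0,0,0],[0,-1.25,0.1,0,0,0],[0,-1.87,0.22,0,0,0],[0,-2.47,0.39,0,0,0],[0,-3.06,0.61,0,0,0],[0,-3.63,0.87,0,0,0],[0,-4.18,1.18,0,0,0],[0,-4.7,1.53,0,0,0],[0,-5.2,1.92,0,0,0],[0,-5.66,2.34,0,0,0],[0,-5.66,2.34,0,0,0],[0,-5.66,2.34,0,0,0]]' -1; python3 -c "
from h import *
s=r.read_state();print(s['tcp_pos'],s['ft_force'],s['moment'],s['width'])
save('wrist','w15');save('side','s15');save('scene','sc15')
a=[cv2.imread('pics/'+n+'.png') for n in ('sc15','s15')]
cv2.imwrite('pics/c23.png',np.hstack([cv2.resize(a[1][160:280,270:390],None,fx=3.3,fy=3.3,interpolation=2),cv2.resize(a[0][150:270,245:365],None,fx=3.3,fy=3.3,interpolation=2)]))
"
```

```text
time: 19.23
tcp_pos: [0.5416, -0.1643, 0.1112]
tool_rot: [-0.539, 0.539, -0.457, 0.457]
ft_force: [1.6, 0.8, -1.6]
width: 0.194
[ 0.54156391 -0.16428104  0.11124195] [ 1.63335945  0.76798129 -1.58005187] [ 0.23147652 -0.34352371  0.01432088] 0.1942509741392445
```

View pics/c23.png

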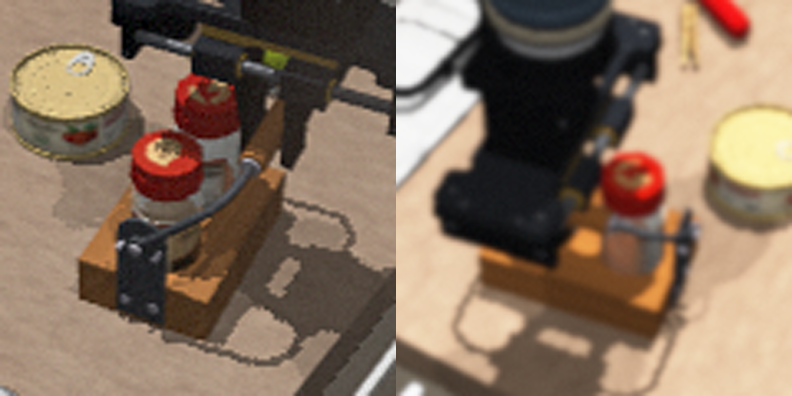

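```bash
python3 -m creep '[[0,-0.42,0.46,0,0,0],[0,-0.81,0.95,0,0,0],[0,-1.16,1.48,0,0,0],[0,-1.46,2.02,0,0,0],[0,-1.72,2.6,0,0,0],[0,-1.94,3.18,0,0,0],[0,-2.1,3.79,0,0,0],[0,-2.22,4.4,0,0,0],[0,-2.3,5.03,0,0,0],[0,-2.32,5.66,0,0,0],[0,-2.32,5.66,0,0,0],[0,-2.32,5.66,0,0,0]]' -1; python3 -c "
from h import *
s=r.read_state();print(s['tcp_pos'],s['ft_force'],s['moment'],s['width'])
save('wrist','w16');save('side','s16');save('scene','sc16')
a=[cv2.imread('pics/'+n+'.png') for n in ('sc16','s16')]
cv2.imwrite('pics/c24.png',np.hstack([cv2.resize(a[1][160:280,270:390],None,fx=3.3,fy=3.3,interpolation=2),cv2.resize(a[0][150:270,245:365],None,fx=3.3,fy=3.3,interpolation=2)]))
"
```

```text
time: 20.38
tcp_pos: [0.598, -0.155, 0.1343]
tool_rot: [0.539, -0.539, 0.457, -0.457]
ft_force: [0.2, 0.2, 0.1]
width: 0.199
[ 0.59803813 -0.15498061  0.13432471] [0.22164268 0.19766904 0.05648735] [ 0.18495516 -0.03059853 -0.00450394] 0.19871256441948135
```

View pics/c24.png

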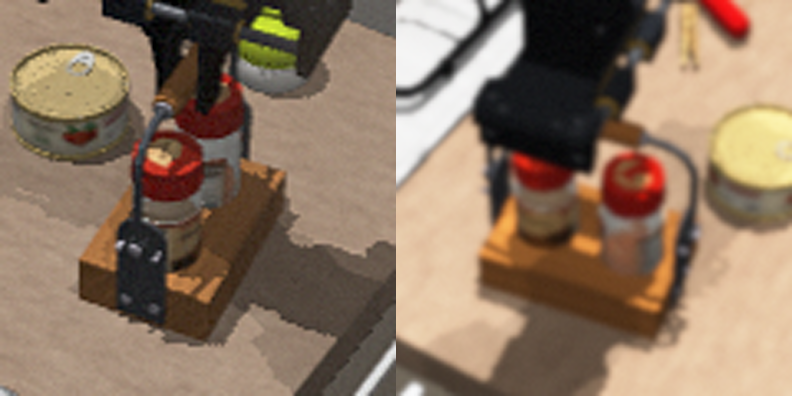

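View pics/w16.png

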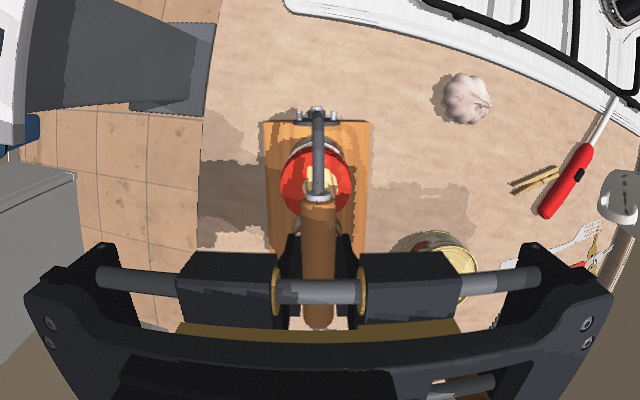

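Run:
```python
from h import *
im=cv2.imread('pics/w16.png')
cv2.imwrite('pics/c25.png',cv2.resize(im[100:220,255:385],None,fx=5,fy=5,interpolation=2))
c,s=np.cos(.164),np.sin(.164)
P=r.read_state()['tcp_pos']
for dx in (-.002,0,.002):
  X=lambda x,y,z:(P[0]+dx+c*x-s*y,P[1]+s*x+c*y,z)
  print(dx,[proj('w16',X(*q)).round(1) for q in ((0,.072,.09),(0,.068,.1),(-.045,.068,.036),(.045,.068,.036),(0,.038,.153),(0,.033,.116))])
```

```text
-0.002 [array([315.8, 119.5]), array([315.7, 126.6]), array([262.9, 121.6]), array([369.9, 121.5]), array([314.9, 197.3]), array([315.6, 186.8])]
0 [array([318.8, 120. ]), array([318.8, 127.1]), array([265.2, 121.9]), array([372.2, 121.9]), array([319. , 197.9]), array([318.8, 187.3])]
0.002 [array([321.8, 120.4]), array([321.9, 127.6]), array([267.5, 122.2]), array([374.5, 122.3]), array([323. , 198.6]), array([322.1, 187.8])]
```

View pics/c25.png

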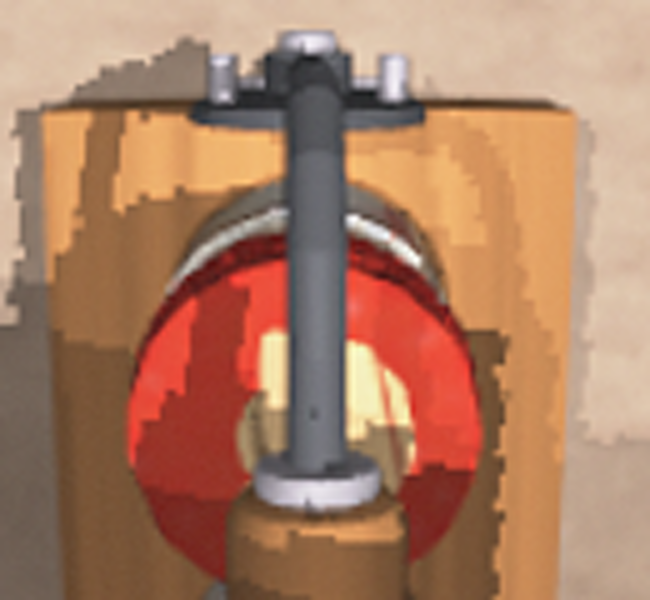

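```bash
python3 -m creep '[[0,0,-0.05,0,0,0],[0,0,-0.1,0,0,0],[0,0,-0.1,0,0,0],[0,0,-0.1,0,0,0],[0,0,-0.1,0,0,0],[0,0,-0.1,0,0,0]]' -1; python3 -c "
from h import *
s=r.read_state();print(s['tcp_pos'],s['ft_force'],s['moment'],s['width'])
save('wrist','w17')
im=cv2.imread('pics/w17.png')
cv2.imwrite('pics/c26.png',cv2.resize(im[100:220,255:385],None,fx=5,fy=5,interpolation=2))"
```

```text
time: 21.03
tcp_pos: [0.5963, -0.1553, 0.1344]
tool_rot: [-0.539, 0.539, -0.458, 0.457]
ft_force: [-1.1, 0.8, -1.7]
width: 0.198
[ 0.59630503 -0.15527216  0.13435608] [-1.08963218  0.83350095 -1.70207372] [0.15844966 0.0645444  0.00224685] 0.19792062840107177
```

View pics/c26.png

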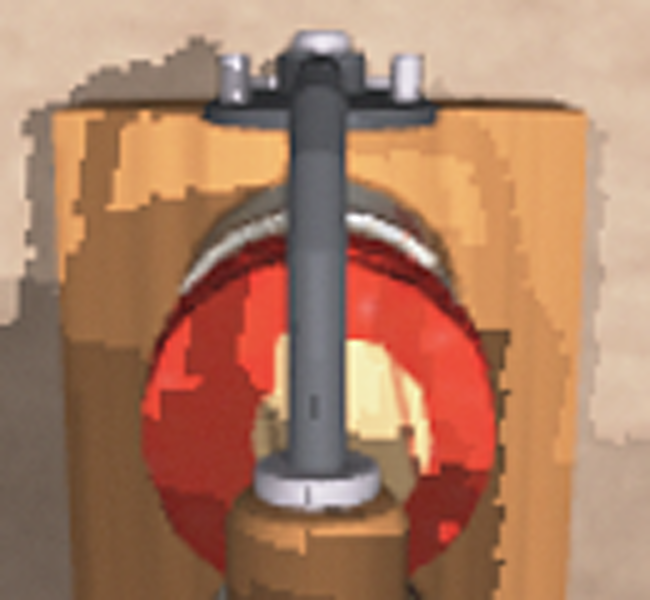

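```bash
python3 -m creep '[[0,-0.1,0,0,0,0],[0,-0.3,0,0,0,0],[0,-0.7,0,0,0,0],[0,-1.2,0,0,0,0],[0,-1.7,0,0,0,0],[0,-2.2,0,0,0,0],[0,-2.6,0,0,0,0],[0,-2.9,0,0,0,0],[0,-3,0,0,0,0],[0,-3,0,0,0,0],[0,-3,0,0,0,0]]' -1; python3 -c "
from h import *
s=r.read_state();print(s['tcp_pos'],s['ft_force'],s['moment'],s['width'])
save('wrist','w18');save('side','s18');save('scene','sc18')
a=[cv2.imread('pics/'+n+'.png') for n in ('sc18','s18')]
cv2.imwrite('pics/c27.png',np.hstack([cv2.resize(a[1][150:270,270:390],None,fx=3.3,fy=3.3,interpolation=2),cv2.resize(a[0][150:270,245:365],None,fx=3.3,fy=3.3,interpolation=2)]))
"
```

```text
time: 22.0
tcp_pos: [0.5964, -0.1552, 0.1643]
tool_rot: [-0.539, 0.539, -0.457, 0.457]
ft_force: [-0.2, 0.4, -8.1]
width: 0.193
[ 0.59636881 -0.15521116  0.16426824] [-0.19050265  0.44546465 -8.05194098] [-0.02994073  0.023481    0.01859602] 0.1930023432566182
```

View pics/c27.png

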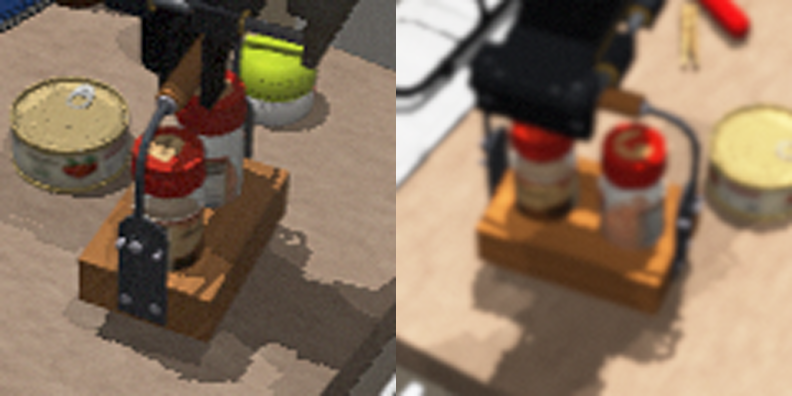

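View pics/w18.png

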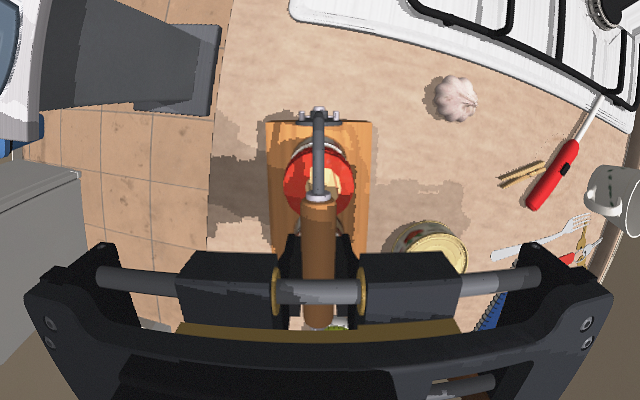

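The caddy is lifted 3 cm and level, and the wrist reads 8 N, close to its full weight. I'll go on up.

```bash
python3 -m creep '[[0,-0.2,0,0,0,0],[0,-0.6,0,0,0,0],[0,-1.2,0,0,0,0],[0,-2,0,0,0,0],[0,-2.9,0,0,0,0],[0,-3.8,0,0,0,0],[0,-4.6,0,0,0,0],[0,-5.2,0,0,0,0],[0,-5.7,0,0,0,0],[0,-5.9,0,0,0,0],[0,-6,0,0,0,0],[0,-6,0,0,0,0]]' -1; python3 -m creep '[[0,0,0,0,0,0],[0,0,0,0,0,0],[0,0,0,0,0,0],[0,0,0,0,0,0],[0,0,0,0,0,0],[0,0,0,0,0,0],[0,0,0,0,0,0],[0,0,0,0,0,0],[0,0,0,0,0,0],[0,0,0,0,0,0]]' -1; python3 -c "
from h import *
s=r.read_state();print(s['tcp_pos'],s['ft_force'],s['moment'],s['width'])
save('wrist','w19');save('side','s19');save('scene','sc19')
a=[cv2.imread('pics/'+n+'.png') for n in ('sc19','s19')]
cv2.imwrite('pics/c28.png',np.hstack([cv2.resize(a[1][120:280,240:400],None,fx=2.5,fy=2.5,interpolation=2),cv2.resize(a[0][110:270,235:395],None,fx=2.5,fy=2.5,interpolation=2)]))
"
```

```text
time: 23.15
tcp_pos: [0.5964, -0.1552, 0.2243]
tool_rot: [-0.539, 0.539, -0.457, 0.457]
ft_force: [-0.8, -0.2, -7.2]
width: 0.196
time: 23.98
tcp_pos: [0.5965, -0.1553, 0.2244]
tool_rot: [0.539, -0.539, 0.457, -0.457]
ft_force: [-0.1, 0.4, -7.7]
width: 0.194
[ 0.59652497 -0.15529466  0.22436743] [-0.063595    0.39368162 -7.72734044] [ 0.01082348 -0.02100087  0.02336547] 0.1938209068805691
```

View pics/c28.png

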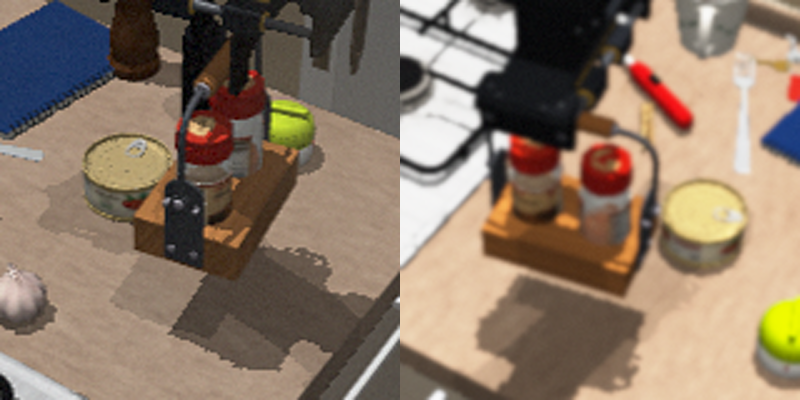

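View pics/w19.png

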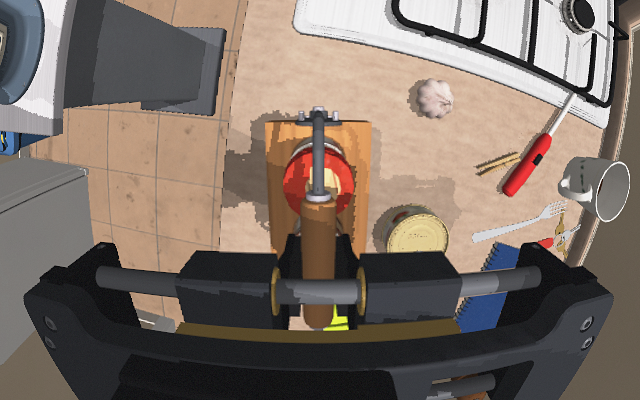

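```bash
python3 -c "
from h import *
print(r.job_done())"
```

```text
the job is handed in; nothing more can be done
None
```

Both jars are standing in the caddy, jar 2 in the right well and jar 1 in the left. The arm is holding the caddy by its wooden grip about 9 cm above the worktop. I handed the job in at about 24 s; the hand-in gives no verdict.

- **Jars:** Each jar went in with almost no force (under 2 N at the wrist). At release each was within 1 mm of the well floor. The cap spacing measured about 65 mm afterwards, against 66 mm between the well axes.
- **Handle:** I swung it up in two 45° moves while the caddy stood on the worktop. The wrist camera then showed it about 1° past upright, so I moved it back. It ended within roughly 0.4 mm of vertical above the pivots.
- **Lift:** I paused at 3 cm for a look, then went on to 9 cm. The wrist reads 7.7 N, about the weight of the caddy with both jars, and the grip reads about 17 mm on the 18 mm roller. The last side, scene and wrist pictures show the caddy level and steady with both jars seated.
- **Bystanders:** The timer, garlic and tin look unmoved in the pictures; I did not measure their positions.
- **Small disagreements:** The cameras differed by 1–3 mm on the caddy's position. Closing on the grip pushed sideways with about 4 N for a moment, and the caddy seems to have shifted about 1 mm on the worktop.

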